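Load a reagent jar along the infeed fence until the gate snaps shut

TASK

Slide the red-capped jar across the bench to the aluminium fence before the yellow mark, then push it, always upright on the bench and against the fence, along into the bay at the far end. Press it steadily and gently against the sprung blue pad just until the little blue gate snaps shut behind it, without ramming the pad to its end or pushing the jar hard, then let go so that the gate alone keeps it there. Leave everything else alone.

Things in the scene. Friction and masses are not known exactly. Their poses are not given: they have to be found in the camera images.
- jar: The jar to load: white plastic cylinder, 84 mm diameter, 70 mm high, orange band, red cap 76 mm diameter and 22 mm high on top (92 mm in all), about 0.3 to 0.6 kg, slick: friction 0.24 to 0.36 on everything. Slide it, never lift it, pushing with under 35 N. Origin at the centre of its underside, z up; its yaw means nothing.
- lane: Fixed infeed lane. Origin on the bench, on the fence's near face, halfway along it. Local y = direction of travel (to the bay), x points into the fence, z up. Aluminium fence: face at x = 0, 12 mm thick, 55 mm high, y = -210 to +210 mm. The jar is against it with its centre at x = -42 mm. The near side is open up to the bay.
- mark (a point): Point on the bench at the fence's face (lane x = 0, y = -100 mm) where the yellow mark crosses the grey lane strip. Once the jar's centre is past it, the jar must be against the fence (gap under 9 mm).
- bay (a point): Middle of the span (lane x = -94, y = +60 mm) in which the gate's post stands. The bay head (steel block 70 mm high, gate post 64 mm high and 12 mm thick, pad) is clamped up to 22 mm before or after this point along lane y; just where is NOT measured, feel for it. The pad's face at rest is 71 mm further along y than the post.
- pad (a joint): Sprung blue pad ending the bay, 60 mm wide, 40 high, on the jar's path. Value: m pushed in along lane +y, 0 at rest, hard end 0.022, must never pass 0.0195. Spring 2 N at touch plus 0.9 N per mm. The gate snaps once it reads 0.013 to 0.015 (14 to 16 N); friction adds 1 to 4 N at the pusher. Released: a caught jar leaves it at about 0.005, one not caught at about 0.
- gate (a joint): Little blue sprung one-way gate, 16 to 56 mm above the bench: 20 mm arm with a 5 mm radius roller at its tip, on the upright post. Value in rad: 0 closed (arm pointing at the fence, 15 mm into the jar's path), about 1.3 folded towards +y by the passing jar (which costs 1 to 4 N). It cannot swing backwards; closed behind the jar it holds it.
- blue_jar: Bystander, leave alone: white jar with a blue cap, 60 mm diameter, 82 mm high, near side of the lane. Origin at its underside's centre.
- white_jar: Bystander, leave alone: white jar with a yellow band and white cap, 64 mm diameter, 97 mm high, behind the fence. Origin at its underside's centre.
- amber_bottle: Bystander, leave alone: amber bottle, 50 mm diameter, 100 mm high, behind the fence. Origin at its underside's centre.
- beaker: Bystander, leave alone: glass beaker, 76 mm diameter, 100 mm high, behind the fence. Origin at its underside's centre.
- wash_bottle: Bystander, leave alone: clear wash bottle with a red spout, 60 mm diameter, 172 mm high, behind the fence. Origin at its underside's centre.
- spatula: Bystander, leave alone: steel spatula, 190 mm long, 8 mm thick, lying on the bench. Origin at its underside's centre.
- mouse: Bystander, leave alone: black computer mouse, 56 mm across, 28 mm high. Origin at its underside's centre.
Things that resemble listed ones, but are neither listed nor needed, are in the scene too. What is shaped like the part that bears pad but pink is not meant.

How it is judged:
By the outcome, as a careful person would: the job done as asked, in the order asked, and still so for the second after the job is handed in, with the robot touching nothing.
It also fails if it takes over 64 s, if anything falls off the work surface, if the arm or the gripper's body presses on something with over 40 N, if the wrist force passes 120 N, or if a joint passes its speed limit or range.

ROBOT

A 6-joint arm with a two-finger parallel gripper is mounted at the origin on the work surface. World frame = base frame: x ahead of the robot, y to its left, z up, the work surface at z = 0. Lengths are in mm, angles in rad, forces in N, time in s.
With the tool pointing down it reaches from about 275 to 975 mm from the base axis. Payload 8.4 kg.
Tool frame: the origin (TCP) lies between the finger pads; the fingertips stand env.tips_ahead ahead of it and the grasp point (between the pads) lies 5 mm behind it (env.tips_ahead is the distance from the TCP to the fingertips, in mm); z points along the fingers, y is the line along which they close (so a half turn about z gives the same grasp; the last joint's range is limited). The gripper opens to 92 mm and grips with 3 to 60 N. Pads are 20 mm wide; open, the fingers measure 128 mm over their backs; the gripper's body (75 mm by 189 mm) begins 69 mm behind the grasp point.
Start: joints at [1.113, 0.353, 1.633, -0, 1.155, -0.002], TCP at [275.112, 561.196, 228.583] pointing down, gripper open.
Joint ranges: [-2.63, 2.63], [-0.92, 2.1], [0.06, 2.66], [-1.3, 4.44], [0, 2.69], [-3.02, 3.02]. Speed limits (rad/s): [2.22, 2.22, 2.79, 3.14, 3.14, 3.14].

INTERFACE

Orientations are given as a unit quaternion [w, x, y, z].
In Python, from bench import observe, grab_frame, camera_info, workorder, env gives the robot as it stands.
- The arm moves only by the tool play_rows, never from a script. Its argument "increments" is a list of rows, each a list of 3 entries, a list of its own where there are three numbers: the turn, a rotation vector about the tool's x, y, z in units of 6 degrees (1.0 is 6 degrees), then the shift along the tool's x, y, z in units of 30 mm (1.0 is 30 mm), then the opening, from 0 (shut) to 1 (fully open). A call has exactly 8 rows; each row is the pose to reach, as a shift and turn from the pose commanded when the call began, along the tool's axes at that moment; what a row does not reach only later rows make up. A row lasts 1/12 s, in which the tool goes at most 41.7 mm and 7.16 degrees, less where a joint would pass 70% of its speed; a pose out of reach is approached as far as the arm can. A call with a gripper value outside its range is refused whole. The fingers move at their own pace and stop on an object; "newtons" is the grip in N (left out, the last holds). Time passes only in rows, so rows that repeat a pose let the fingers close, or fill a call up. It gives the time, the measured TCP pose, the force, the opening and the grip force at its end, in the units of the state.
- observe(): the state, without advancing time (a new reading comes with each control period).
- grab_frame(name): name is "scene" or "top"; returns (picture, depth): 420x560x3 uint8, blue, green, red; 420x560 float32, mm along the optical axis (not along the pixel's ray), 0 where there is no reading.
- camera_info(name): a dict with "vfov" (degrees; the focal length in pixels is half the picture's height over the tangent of half this angle, whatever the lens; pixels are square), "cx", "cy" (the principal point, pixels), "cam_to_world" (4x4, takes a point from camera to world coordinates). Camera axes: x right, y down, z forward; pixel columns grow to the right and rows downward; lengths in mm; the calibration is good to about 2 mm. A picture is of the moment at which its call begins. camera_info takes no time and is no camera call.
- workorder.sign_off(): hands the job in; it is judged then, once.
The state is a dict: "time_s": time; "qpos": joint angles; "qd": joint speeds; "joint_efforts": joint torques, N m; "tool_pos": TCP position; "tcp_rot": TCP orientation; "contact_force": force on the tool from outside, world axes, zero at the start; "wrist_torque": the same for the moment, N m; "finger_gap": opening from 0.0 (shut) to 1.0 (fully open); "grasp_force": force on a finger pad.
Only numpy, scipy, OpenCV 4.12 (cv2) and the standard library are available. Lean on these libraries where they do the work, as an engineer would, in place of code of your own. Each camera call takes 0.05 s, during which the arm holds its last target. There are 200 camera calls.

## Working session

There is one attempt and no reset: what is moved stays moved. The work goes in short steps, Python scripts to look and compute and a tool call to move; the robot and the scene stay as the last step left them, time stands still between calls to the robot, and variables do not carry over. Pictures are saved under pics/ and viewed, at most 10 in all, crops included, and the job is handed in when it is done.

Besides the shell and the picture viewer there is one more tool, called after "Call:" as a command line: name --argument value ..., lists and objects as JSON in quotes. play_rows: Moves the arm, as the interface text tells. Its arguments: {"type":"object","properties":{"increments":{"type":"array"},"newtons":{"type":"number"}},"required":["increments"]}

```bash
ls; mkdir -p pics
cat > h.py <<'E'
import numpy as np, cv2, json
from bench import observe, grab_frame, camera_info, workorder, env
def pts(name,dep):
    c=camera_info(name);f=dep.shape[0]/2/np.tan(np.radians(c["vfov"]/2))
    v,u=np.mgrid[:dep.shape[0],:dep.shape[1]]
    T=np.array(c["cam_to_world"])
    P=np.stack([(u-c["cx"])*dep/f,(v-c["cy"])*dep/f,dep],-1)
    return P@T[:3,:3].T+T[:3,3]
def ray(name,u,v,z):
    c=camera_info(name);f=210/np.tan(np.radians(c["vfov"]/2));T=np.array(c["cam_to_world"])
    d=T[:3,:3]@np.array([(u-c["cx"])/f,(v-c["cy"])/f,1]);o=T[:3,3]
    return o+d*(z-o[2])/d[2]
E
python3 - <<'E'
from h import *
for n in("scene","top"):
    p,d=grab_frame(n);cv2.imwrite(f"pics/{n}0.png",p);np.save(f"{n}0.npy",d);c=camera_info(n);print(n,c, (d==0).mean())
print(observe(),env.tips_ahead)
E
```

```text
pics
scene {'vfov': 52.88082556092732, 'cx': 281.80601972812184, 'cy': 209.88053737958134, 'cam_to_world': array([[-6.19607212e-01,  6.35335499e-01, -4.60907482e-01,
         1.00525821e+03],
       [ 7.84776378e-01,  4.90528330e-01, -3.78824489e-01,
         4.59704279e+02],
       [-1.45924685e-02, -5.96431690e-01, -8.02531183e-01,
         9.41021912e+02],
       [ 0.00000000e+00,  0.00000000e+00,  0.00000000e+00,
         1.00000000e+00]])} 0.003903061224489796
top {'vfov': 45.56590474428518, 'cx': 282.84610510433413, 'cy': 205.46451314721673, 'cam_to_world': array([[ 6.18004117e-03, -9.99119837e-01,  4.14892678e-02,
         4.35658468e+02],
       [-9.99779959e-01, -7.00520201e-03, -1.97727033e-02,
         2.32153282e+01],
       [ 2.00459408e-02, -4.13579423e-02, -9.98943282e-01,
         1.21880148e+03],
       [ 0.00000000e+00,  0.00000000e+00,  0.00000000e+00,
         1.00000000e+00]])} 0.004064625850340136
{'time_s': 0.1, 'qpos': array([ 1.11256332e+00,  3.53612813e-01,  1.63403860e+00,  6.45874105e-07,
        1.15522507e+00, -2.41660295e-03]), 'qd': array([ 0.00175264, -0.00246831, -0.0008834 ,  0.00011548,  0.00218343,
        0.00159376]), 'joint_efforts': array([ 4.59190233e-04, -5.94899762e+01, -3.34933448e+01,  6.98467693e-02,
        1.82346365e-02, -6.62725324e-05]), 'tool_pos': array([274.94153749, 560.79947445, 227.9266363 ]), 'tcp_rot': array([-1.46831915e-04,  2.25940391e-01,  9.74140918e-01, -6.24892482e-04]), 'contact_force': array([ 0.79682891,  0.20169966, -0.29522179]), 'wrist_torque': array([0.00226994, 0.0442397 , 0.01230706]), 'grasp_force': 0.0, 'finger_gap': 0.9964889923477299} 14.0
```

View pics/scene0.png

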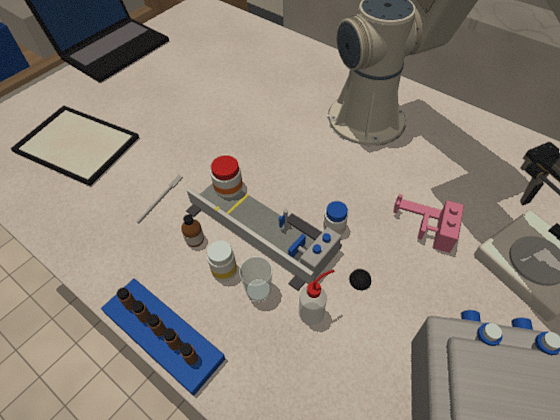

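View pics/top0.png

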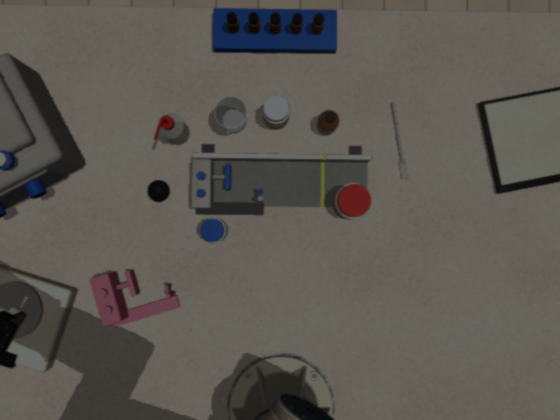

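The scene view shows the red jar at the lane entry (227,175). The top view shows the jar at (353,201), the fence along row ~156 from u=192 to 370, the yellow mark at u≈323, the gate post near (258,195), the pad at (227,177) and the blue jar at (212,230).

Run:
```python
from h import *
p=cv2.imread("pics/top0.png");d=np.load("top0.npy");P=pts("top",d)
c=p[125:255,170:400];cv2.imwrite("pics/crop0.png",cv2.resize(c,None,fx=3.4,fy=3.4,interpolation=cv2.INTER_CUBIC))
hsv=cv2.cvtColor(p,cv2.COLOR_BGR2HSV)
u0,u1=170,400
m=np.zeros(d.shape,bool);m[125:255,u0:u1]=1
def comp(mask,lab,z):
    n,l,s,ce=cv2.connectedComponentsWithStats((mask&m).astype(np.uint8))
    for i in range(1,n):
        if s[i,4]>15:
            q=P[l==i];print(lab,s[i],ce[i].round(1),ray("top",*ce[i],z).round(1),np.median(q,0).round(1))
H,S,V=cv2.split(hsv)
comp(((H<8)|(H>172))&(S>150)&(V>80),"red",92)
comp((H>22)&(H<34)&(S>110),"yel",0)
comp((H>100)&(H<125)&(S>120),"blue",60)
# fence by depth 
f=m&(P[...,2]>49)&(P[...,2]<60)
f[170:]=0
q=P[f];print(len(q));
for a in range(195,370,12):
    col=P[148:168,a];print(a,[(round(x),round(z)) for x,_,z in col],round(col[8,1]))
```

```text
red [339 185  31  31 785] [354. 200.] [ 496. -160.   92.] [ 495.9 -159.9   92.1]
yel [271 125  13   3  17] [276.4 126.3] [680.7  16.2   0. ] [672.9  17.3  34. ]
yel [321 162   4  45 139] [322.1 184.4] [538.6 -96.6   0. ] [537.1 -96.4   1.6]
blue [225 164   6  26 141] [227.4 176. ] [551.4 129.4  60. ] [552.4 130.6  51.2]
blue [197 172   8   8  49] [200.6 175.3] [552.4 191.4  60. ] [550.5 187.3  82.7]
blue [197 189   8   8  48] [200.4 192.8] [511.9 191.3  60. ] [510.  188.9  82.4]
blue [201 219  23  23 404] [211.5 230. ] [426.1 164.6  60. ] [426.2 161.2  82.1]
1028
195 [(625, 1), (622, 3), (621, -1), (617, 6), (615, 4), (605, 56), (603, 52), (601, 53), (597, 59), (596, 52), (595, 39), (589, 69), (587, 71), (585, 67), (582, 71), (580, 69), (577, 71), (575, 69), (572, 73), (570, 74)] 205
207 [(625, 1), (622, 7), (619, 9), (617, 6), (615, 7), (604, 60), (603, 53), (601, 52), (597, 61), (596, 54), (595, 46), (589, 70), (587, 72), (585, 67), (582, 69), (580, 70), (577, 75), (575, 72), (573, 70), (571, 70)] 177
219 [(626, 0), (623, 1), (621, -1), (618, 1), (615, 4), (605, 60), (604, 52), (60
[... 2078 characters left out ...]
3), (586, 3), (584, -1), (581, 2)] -102
339 [(628, 4), (626, 0), (624, 0), (621, -1), (619, 0), (616, -1), (613, 4), (603, 57), (601, 54), (599, 52), (596, 57), (595, 49), (594, 39), (593, 23), (594, -3), (591, 1), (589, -2), (586, 2), (584, 0), (582, 0)] -131
351 [(628, 7), (626, 5), (623, 6), (620, 8), (618, 9), (616, 2), (614, 1), (603, 57), (601, 56), (599, 55), (596, 56), (594, 58), (593, 44), (594, 24), (594, 6), (592, 2), (589, 3), (587, 0), (585, -4), (582, 3)] -159
363 [(629, 1), (627, -5), (624, 0), (621, 1), (619, -1), (618, -5), (615, -3), (604, 56), (602, 52), (599, 55), (597, 55), (595, 54), (594, 44), (593, 29), (594, 7), (593, -5), (589, 2), (587, 0), (584, 2), (582, 4)] -188
```

View pics/crop0.png

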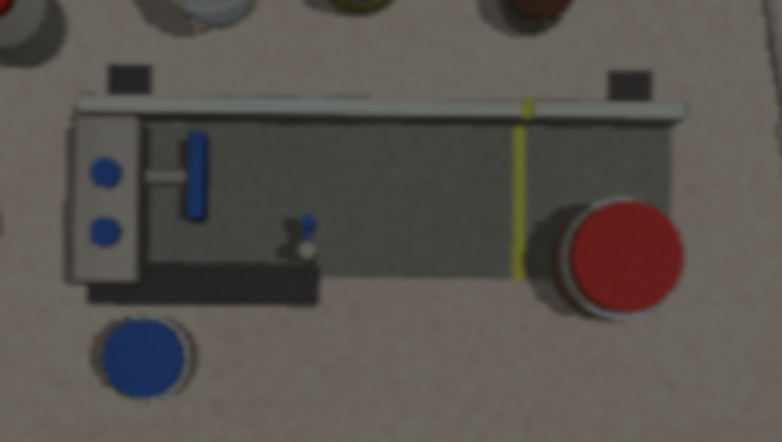

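The crop shows the fence's near face at crop row ~120, the mark at crop u≈519, the post with its gate roller at about (307,225–250), and the pad's near face at crop u≈207. Next I'll get numbers for these.

Run:
```python
from h import *
p=cv2.imread("pics/top0.png");d=np.load("top0.npy");P=pts("top",d)
v,u=np.mgrid[:420,:560]
f=(v>150)&(v<168)&(u>222)&(u<368)&(P[...,2]>12)&(P[...,2]<45)&(abs(P[...,0]-594)<5)
q=P[f];k=np.polyfit(q[:,1],q[:,0],1);print("face x = ",k,len(q),(q[:,0]-np.polyval(k,q[:,1])).std())
f=(P[...,2]>45)&(P[...,2]<64)&(abs(P[...,0]-600)<7);q=P[f&(u>180)&(u<380)];print("fence y",q[:,1].min(),q[:,1].max())
print("mark",[ray("top",322.1+0.2,a,0).round(1) for a in(165,200)])
# pad
f=(abs(P[...,1]-125)<12)&(P[...,2]>25)&(P[...,2]<60)&(abs(P[...,0]-550)<38);q=P[f]
print("pad",len(q),np.percentile(q[:,1],[0,5,25,50,95]).round(1),np.percentile(q[:,2],[5,50,95]).round(1),np.percentile(q[:,0],[2,98]).round(1))
f=(v>183)&(v<206)&(u>248)&(u<272)&(P[...,2]>20)
for a,b in zip(*np.where(f)):print(b,a,P[a,b].round(),p[a,b],end="; ")
# bystanders tall
print()
f=(P[...,2]>88)&(v>60)&(v<260)&(u>140)&(u<420)
n,l,s,c=cv2.connectedComponentsWithStats(f.astype(np.uint8))
for i in range(1,n):
    if s[i,4]>20:q=P[l==i];print(np.percentile(q,[2,98],axis=0).round().tolist())
```

```text
face x =  [3.22802409e-03 5.94129112e+02] 268 0.28856803305541756
fence y -203.85418168132523 213.15573877670334
mark [array([586.3, -97.1,   0. ]), array([500.3, -97.3,   0. ])]
pad 154 [125.3 125.6 126.5 129.9 135.8] [30.9 51.1 55.8] [523.  580.2]
259 188 [524.  56.  57.] [75 57 48]; 260 188 [524.  54.  57.] [80 55 42]; 258 189 [522.  58.  54.] [72 56 48]; 259 189 [522.  56.  51.] [83 52 37]; 260 189 [522.  54.  58.] [86 50 30]; 261 189 [522.  51.  56.] [83 52 36]; 258 190 [520.  58.  57.] [70 48 38]; 259 190 [520.  56.  54.] [83 49 31]; 260 190 [520.  54.  57.] [86 48 29]; 261 190 [520.  51.  54.] [82 47 29]; 258 191 [517.  58.  57.] [58 43 35]; 259 191 [517.  56.  58.] [73 44 30]; 260 191 [517.  54.  60.] [79 44 27]; 261 191 [517.  51.  57.] [73 43 28]; 262 191 [519.  50.  30.] [62 46 38]; 259 192 [515.  56.  49.] [60 41 32]; 260 192 [515.  54.  50.] [66 39 26]; 261 192 [516.  52.  43.] [60 40 30]; 255 193 [ 436.   23. 1219.] [41 44 43]; 259 193 [513.  56.  53.] [62 43 34]; 260 193 [513.  54.  52.] [72 44 30]; 259 194 [510.  56.  54.] [65 45 36]; 260 194 [510.  54.  53.] [77 49 3
[... 572 characters left out ...]
98.  58.  63.] [71 75 77]; 259 199 [498.  56.  60.] [83 88 90]; 260 199 [498.  53.  64.] [88 92 94]; 261 199 [498.  51.  66.] [84 88 90]; 262 199 [499.  49.  51.] [69 74 75]; 258 200 [496.  58.  67.] [58 61 62]; 259 200 [496.  56.  65.] [72 76 78]; 260 200 [496.  53.  63.] [77 81 83]; 261 200 [496.  51.  66.] [70 73 75]; 262 200 [497.  49.  39.] [57 60 61]; 259 201 [495.  56.  41.] [48 50 52]; 260 201 [495.  54.  44.] [50 52 53]; 261 201 [495.  52.  34.] [47 49 50]; 
[[656.0, 85.0, 89.0], [728.0, 157.0, 103.0]]
[[676.0, -7.0, 92.0], [729.0, 45.0, 103.0]]
[[624.0, 230.0, 90.0], [687.0, 280.0, 173.0]]
[[673.0, -116.0, 91.0], [695.0, -93.0, 105.0]]
[[462.0, -194.0, 89.0], [530.0, -126.0, 96.0]]
```

```bash
cat >> h.py <<'E'
from scipy.spatial.transform import Rotation as R
def st():
    s=observe();q=s["tcp_rot"];r=R.from_quat([q[1],q[2],q[3],q[0]]).as_matrix()
    return s,r
def go(x,y,z,ang=78):
    s,r=st();sh=r.T@(np.array([x,y,z])-s["tool_pos"])/30
    a=np.radians(ang);Y=np.array([np.cos(a),np.sin(a),0]);Z=np.array([0,0,-1.]);G=np.stack([np.cross(Y,Z),Y,Z],1)
    print("turn",(np.degrees(R.from_matrix(r.T@G).as_rotvec())/6).round(3),"shift",sh.round(3),"pos",s["tool_pos"].round(1),"t",s["time_s"])
E
python3 -c "
from h import *
go(425,-160,220)"
```

```text
turn [-1.200e-02 -2.000e-03 -2.353e+00] shift [-15.068 -19.371   0.289] pos [274.9 560.8 227.9] t 0.1
```

Call:
play_rows --increments '[[[0,0,-2.35],[-15.07,-19.37,0.3],0],[[0,0,-2.35],[-15.07,-19.37,0.3],0],[[0,0,-2.35],[-15.07,-19.37,0.3],0],[[0,0,-2.35],[-15.07,-19.37,0.3],0],[[0,0,-2.35],[-15.07,-19.37,0.3],0],[[0,0,-2.35],[-15.07,-19.37,0.3],0],[[0,0,-2.35],[-15.07,-19.37,0.3],0],[[0,0,-2.35],[-15.07,-19.37,0.3],0]]' --newtons 20

```text
time_s: 0.77
tool_pos: [342.8, 233.0, 224.3]
tcp_rot: [-0.0, 0.104, 0.995, -0.0]
contact_force: [0.3, -0.1, -0.2]
finger_gap: 0.444
grasp_force: 0.0
```

```bash
python3 -c "
from h import *
go(425,-160,220)"
```

```text
turn [-0.001 -0.     0.003] shift [ -5.401 -12.244   0.146] pos [342.8 233.  224.3] t 0.7667
```

Call:
play_rows --increments '[[[0,0,0],[-5.4,-12.2,0.1],0],[[0,0,0],[-5.4,-12.2,0.1],0],[[0,0,0],[-5.4,-12.2,0.1],0],[[0,0,0],[-5.4,-12.2,0.1],0],[[0,0,0],[-5.4,-12.2,0.1],0],[[0,0,0],[-5.4,-12.2,0.1],0],[[0,0,0],[-5.4,-12.2,0.1],0],[[0,0,0],[-5.4,-12.2,0.1],0]]'

```text
time_s: 1.43
tool_pos: [411.3, -93.5, 222.1]
tcp_rot: [0.0, 0.105, 0.994, 0.0]
contact_force: [0.7, 0.4, -1.1]
finger_gap: 0.006
grasp_force: 0.0
```

```bash
python3 -c "
from h import *
go(425,-160,100)"
```

```text
turn [ 0.001  0.003 -0.005] shift [-0.906 -2.073  4.069] pos [411.3 -93.5 222.1] t 1.4333
```

Call:
play_rows --increments '[[[0,0,0],[-0.9,-2.05,4.0],0],[[0,0,0],[-0.9,-2.05,4.0],0],[[0,0,0],[-0.9,-2.05,4.0],0],[[0,0,0],[-0.9,-2.05,4.0],0],[[0,0,0],[-0.9,-2.05,4.0],0],[[0,0,0],[-0.9,-2.05,4.0],0],[[0,0,0],[-0.9,-2.05,4.0],0],[[0,0,0],[-0.9,-2.05,4.0],0]]'

```text
time_s: 2.1
tool_pos: [426.2, -156.6, 103.8]
tcp_rot: [0.001, 0.104, 0.995, -0.0]
contact_force: [0.4, -1.6, 0.3]
finger_gap: 0.007
grasp_force: 0.0
```

```bash
python3 -c "
from h import *
go(425,-160,32)"
```

```text
turn [-0.003  0.026  0.008] shift [ 0.023 -0.12   2.393] pos [ 426.2 -156.6  103.8] t 2.1
```

Call:
play_rows --increments '[[[0,0,0],[0,0,0.8],0],[[0,0,0],[0,0,1.6],0],[[0,0,0],[0,0,2.0],0],[[0,0,0],[0,0,2.25],0],[[0,0,0],[0,0,2.25],0],[[0,0,0],[0,0,2.25],0],[[0,0,0],[0,0,2.25],0],[[0,0,0],[0,0,2.25],0]]'

```text
time_s: 2.77
tool_pos: [426.0, -157.3, 35.6]
tcp_rot: [0.001, 0.105, 0.995, -0.0]
contact_force: [-0.0, 0.1, -1.0]
finger_gap: 0.006
grasp_force: 0.0
```

```bash
python3 -c "
from h import *
go(438,-160,32);go(495,-160,32)"
```

```text
turn [-0.003  0.019 -0.001] shift [-0.409 -0.006  0.12 ] pos [ 426.  -157.3   35.6] t 2.7667
turn [-0.003  0.019 -0.001] shift [-2.267  0.389  0.124] pos [ 426.  -157.3   35.6] t 2.7667
```

Call:
play_rows --increments '[[[0,0,0],[-0.15,0.03,0.1],0],[[0,0,0],[-0.3,0.05,0.1],0],[[0,0,0],[-0.45,0.08,0.1],0],[[0,0,0],[-0.6,0.1,0.1],0],[[0,0,0],[-0.75,0.13,0.1],0],[[0,0,0],[-0.9,0.15,0.1],0],[[0,0,0],[-1.05,0.18,0.1],0],[[0,0,0],[-1.2,0.2,0.1],0]]'

```text
time_s: 3.43
tool_pos: [462.0, -158.6, 31.4]
tcp_rot: [-0.0, 0.105, 0.995, 0.0]
contact_force: [-1.1, -0.9, -0.2]
finger_gap: 0.008
grasp_force: 0.7
```

```bash
cat >> h.py <<'E'
def jar(show=None):
    p,d=grab_frame("top");h,s,v=cv2.split(cv2.cvtColor(p,cv2.COLOR_BGR2HSV))
    m=((((h<8)|(h>172))&(s>150)&(v>80))*255).astype(np.uint8);m[:,:190]=0
    c=max(cv2.findContours(m,0,1)[0],key=cv2.contourArea)
    P=pts("top",d);q=P[(m>0)&(P[...,2]>85)&(P[...,2]<98)]
    (a,b),rad=cv2.minEnclosingCircle(c);print("jar",ray("top",a,b,92).round(1),"r",round(rad,1),"ext",np.percentile(q,[1,99],axis=0).round().tolist() if len(q) else 0)
    if show:cv2.imwrite(show,p)
    return p,P
E
python3 -c "
from h import *
jar();go(498,-160,32)"
```

```text
jar [ 528.7 -139.6   92. ] r 9.9 ext [[509.0, -148.0, 88.0], [548.0, -127.0, 96.0]]
turn [-0.001  0.011 -0.002] shift [-1.142  0.207 -0.012] pos [ 463.2 -158.9   31.6] t 3.4833
```

Call:
play_rows --increments '[[[0,0,0],[-0.15,0.03,0],0],[[0,0,0],[-0.3,0.05,0],0],[[0,0,0],[-0.45,0.08,0],0],[[0,0,0],[-0.6,0.1,0],0],[[0,0,0],[-0.75,0.13,0],0],[[0,0,0],[-0.9,0.16,0],0],[[0,0,0],[-1.0,0.18,0],0],[[0,0,0],[-1.03,0.19,0],0]]'

```text
time_s: 4.15
tool_pos: [493.8, -159.7, 31.6]
tcp_rot: [0.0, 0.105, 0.995, -0.0]
contact_force: [-0.0, 1.1, -0.4]
finger_gap: 0.003
grasp_force: 0.5
```

```bash
python3 -c "
from h import *
go(500,-160,32);jar('pics/top1.png')
p,d=grab_frame('scene');cv2.imwrite('pics/scene1.png',p)
print(observe()['contact_force'])"
```

```text
turn [-0.     0.005 -0.002] shift [-0.204  0.032 -0.015] pos [ 493.8 -159.7   31.6] t 4.15
jar [ 560.5 -136.2   92. ] r 3.8 ext [[553.0, -139.0, 89.0], [568.0, -132.0, 95.0]]
[ 0.19010114  0.86582497 -0.41151083]
```

View pics/scene1.png

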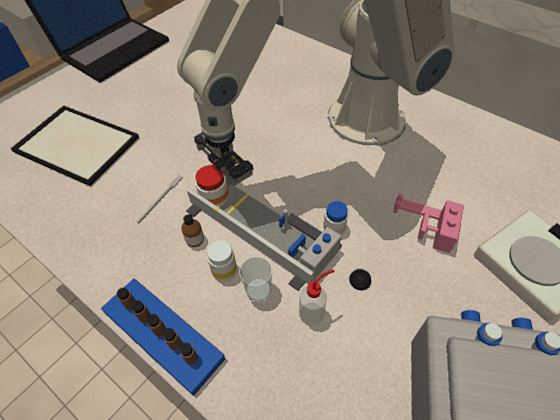

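The scene view shows the jar at (210,180), almost at the fence before the mark, with the gripper behind it. A few mm remain.

Call:
play_rows --increments '[[[0,0,0],[-0.04,0.01,0],0],[[0,0,0],[-0.08,0.01,0],0],[[0,0,0],[-0.12,0.02,0],0],[[0,0,0],[-0.15,0.03,0],0],[[0,0,0],[-0.17,0.03,0],0],[[0,0,0],[-0.18,0.03,0],0],[[0,0,0],[-0.18,0.03,0],0],[[0,0,0],[-0.18,0.03,0],0]]'

```text
time_s: 4.92
tool_pos: [498.0, -159.7, 31.4]
tcp_rot: [-0.0, 0.105, 0.995, 0.0]
contact_force: [-4.3, 1.2, 1.7]
finger_gap: 0.005
grasp_force: 2.0
```

Call:
play_rows --increments '[[[0,0,0],[0.4,-0.1,0],0],[[0,0,0],[0.91,-0.19,0],0],[[0,0,0],[0.7,-1.2,0],0],[[0,0,0],[0.48,-2.2,0],0],[[0,0,0],[0.25,-3.29,0],0],[[0,0,0],[0.25,-3.29,0],0],[[0,0,0],[-0.7,-3.05,0],0],[[0,0,0],[-1.4,-2.92,0],0]]'

```text
time_s: 5.58
tool_pos: [521.7, -254.9, 31.7]
tcp_rot: [0.001, 0.106, 0.994, -0.0]
contact_force: [0.6, 0.3, -0.2]
finger_gap: 0.007
grasp_force: 0.0
```

```bash
python3 -c "
from h import *
go(540,-250,30);jar('pics/top2.png');go(540,-225,30)
p,d=grab_frame('scene');cv2.imwrite('pics/scene2.png',p);np.save('s2.npy',d)"
```

```text
turn [-0.001  0.01  -0.027] shift [-0.563  0.287  0.057] pos [ 521.7 -254.9   31.7] t 5.5833
jar [ 582.5 -176.    92. ] r 5.1 ext [[580.0, -188.0, 89.0], [586.0, -165.0, 96.0]]
turn [-0.008  0.058 -0.014] shift [-0.226  1.085  0.08 ] pos [ 526.6 -255.4   32.4] t 5.6333
```

Call:
play_rows --increments '[[[0,0,0],[-0.17,0.2,0],0],[[0,0,0],[-0.17,0.4,0],0],[[0,0,0],[-0.17,0.6,0],0],[[0,0,0],[-0.17,0.75,0],0],[[0,0,0],[-0.17,0.79,0],0],[[0,0,0],[-0.17,0.79,0],0],[[0,0,0],[-0.17,0.79,0],0],[[0,0,0],[-0.17,0.79,0],0]]'

```text
time_s: 6.35
tool_pos: [531.2, -232.2, 31.6]
tcp_rot: [0.0, 0.105, 0.995, -0.0]
contact_force: [0.3, -0.4, -0.2]
finger_gap: 0.006
grasp_force: 0.0
```

```bash
python3 -c "
from h import *
go(540,-175,31)"
```

```text
turn [-0.001  0.001 -0.003] shift [0.111 1.927 0.02 ] pos [ 531.2 -232.2   31.6] t 6.35
```

Call:
play_rows --increments '[[[0,0,0],[-0.2,0.1,0],0],[[0,0,0],[-0.25,0.15,0],0],[[0,0,0],[-0.25,0.2,0],0],[[0,0,0],[-0.2,0.4,0],0],[[0,0,0],[-0.15,0.6,0],0],[[0,0,0],[-0.11,0.8,0],0],[[0,0,0],[-0.07,1.0,0],0],[[0,0,0],[-0.02,1.2,0],0]]'

```text
time_s: 7.02
tool_pos: [539.3, -196.3, 31.6]
tcp_rot: [-0.0, 0.105, 0.995, -0.0]
contact_force: [-0.7, -1.8, 1.3]
finger_gap: 0.003
grasp_force: 0.9
```

```bash
python3 -c "
from h import *
go(539,-140,31);jar('pics/top3.png');s=observe();print(s['contact_force'])
p,d=grab_frame('scene');cv2.imwrite('pics/scene3.png',p[130:310,150:390].repeat(3,0).repeat(3,1))"
```

```text
turn [-0.    -0.001 -0.   ] shift [0.399 1.832 0.019] pos [ 539.3 -196.3   31.6] t 7.0167Traceback (most recent call last):
  File "<string>", line 3, in <module>
    go(539,-140,31);jar('pics/top3.png');s=observe();print(s['contact_force'])
                    ~~~^^^^^^^^^^^^^^^^^
  File "h.py", line 24, in jar
    c=max(cv2.findContours(m,0,1)[0],key=cv2.contourArea)
ValueError: max() iterable argument is empty
```

```bash
cat >> h.py <<'E'
def sj(save=None):
    p,d=grab_frame("scene");h,s,v=cv2.split(cv2.cvtColor(p,cv2.COLOR_BGR2HSV))
    P=pts("scene",d)
    m=((h<8)|(h>172))&(s>120)&(P[...,2]>86)&(P[...,2]<97)&(P[...,0]<592)
    q=P[m];print("n",len(q))
    if len(q):
        print("ext x,y",np.percentile(q[:,:2],[1,99],axis=0).round(1).tolist(),"mid",((np.percentile(q[:,:2],1,0)+np.percentile(q[:,:2],99,0))/2).round(1))
    if save:cv2.imwrite(save,cv2.resize(p[130:310,150:390],None,fx=3,fy=3,interpolation=2))
    return p,P
E
python3 -c "
from h import *
sj('pics/scene3.png')
s=observe();print(s['contact_force'],s['tool_pos'])"
```

```text
n 216
ext x,y [[525.2, -165.7], [585.9, -98.4]] mid [ 555.5 -132.1]
[-0.86093121 -0.91101412  0.26344024] [ 539.14161183 -195.72740692   31.41772815]
```

View pics/scene3.png

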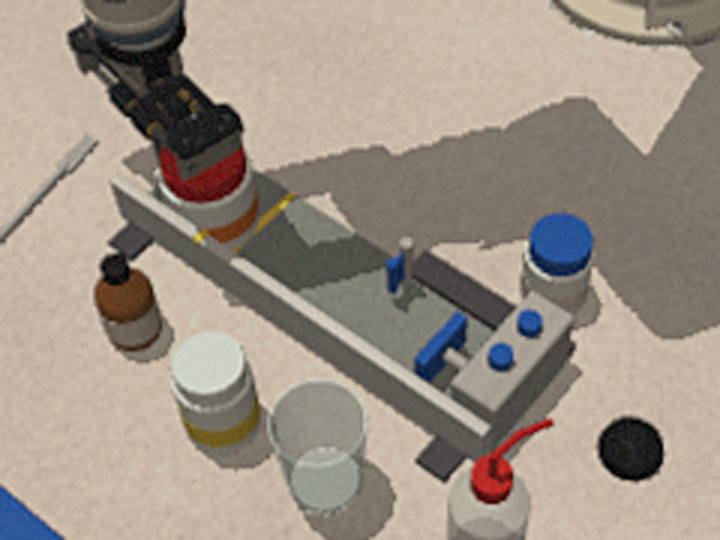

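The zoomed scene view shows the jar behind the fence just before the yellow mark (jar at ~(207,190)), upright, with the gripper behind it. The gate post is at (405,265) and the pad at (440,347).

Call:
play_rows --increments '[[[0,0,0],[0.03,0.15,0],0],[[0,0,0],[0.07,0.33,0],0],[[0,0,0],[0.11,0.53,0],0],[[0,0,0],[0.15,0.73,0],0],[[0,0,0],[0.19,0.92,0],0],[[0,0,0],[0.23,1.1,0],0],[[0,0,0],[0.25,1.2,0],0],[[0,0,0],[0.26,1.25,0],0]]'

```text
time_s: 7.78
tool_pos: [539.5, -158.1, 31.5]
tcp_rot: [-0.0, 0.104, 0.995, 0.0]
contact_force: [-1.0, -2.0, -0.0]
finger_gap: 0.008
grasp_force: 0.9
```

```bash
python3 -c "
from h import *
sj()
go(539.5,-60,31);print(observe()['contact_force'])"
```

```text
n 217
ext x,y [[527.0, -129.7], [587.2, -61.1]] mid [557.1 -95.4]
turn [ 0.001 -0.002  0.002] shift [0.68  3.199 0.017] pos [ 539.5 -158.1   31.5] t 7.8333
[-0.69325814  0.2453797  -0.37821746]
```

Call:
play_rows --increments '[[[0,0,0],[0.04,0.2,0],0],[[0,0,0],[0.08,0.4,0],0],[[0,0,0],[0.13,0.6,0],0],[[0,0,0],[0.17,0.8,0],0],[[0,0,0],[0.21,1.0,0],0],[[0,0,0],[0.25,1.2,0],0],[[0,0,0],[0.29,1.4,0],0],[[0,0,0],[0.33,1.6,0],0]]'

```text
time_s: 8.5
tool_pos: [539.9, -109.0, 31.5]
tcp_rot: [-0.0, 0.105, 0.995, 0.0]
contact_force: [-1.9, -2.1, 0.0]
finger_gap: 0.008
grasp_force: 1.0
```

Call:
play_rows --increments '[[[0,0,0],[0.04,0.2,0],0],[[0,0,0],[0.08,0.4,0],0],[[0,0,0],[0.13,0.6,0],0],[[0,0,0],[0.17,0.8,0],0],[[0,0,0],[0.21,1.0,0],0],[[0,0,0],[0.25,1.2,0],0],[[0,0,0],[0.29,1.4,0],0],[[0,0,0],[0.32,1.5,0],0]]'

```text
time_s: 9.17
tool_pos: [539.9, -62.9, 31.5]
tcp_rot: [0.0, 0.105, 0.995, 0.0]
contact_force: [-0.6, -0.8, 0.0]
finger_gap: 0.006
grasp_force: 0.8
```

```bash
python3 -c "
from h import *
sj()
go(539.5,20,31);print(observe()['contact_force'])"
```

```text
n 238
ext x,y [[527.9, -35.4], [587.7, 34.0]] mid [557.8  -0.7]
turn [ 0.003 -0.     0.001] shift [0.584 2.691 0.017] pos [539.9 -62.6  31.5] t 9.2167
[0.46282376 0.26030709 0.50442829]
```

Call:
play_rows --increments '[[[0,0,0],[0.03,0.15,0],0],[[0,0,0],[0.06,0.3,0],0],[[0,0,0],[0.1,0.45,0],0],[[0,0,0],[0.13,0.6,0],0],[[0,0,0],[0.16,0.75,0],0],[[0,0,0],[0.19,0.9,0],0],[[0,0,0],[0.22,1.05,0],0],[[0,0,0],[0.25,1.2,0],0]]'

```text
time_s: 9.88
tool_pos: [539.9, -26.6, 31.5]
tcp_rot: [-0.0, 0.105, 0.995, -0.0]
contact_force: [-1.8, -3.6, 0.6]
finger_gap: 0.004
grasp_force: 2.1
```

Call:
play_rows --increments '[[[0,0,0],[0.03,0.15,0],0],[[0,0,0],[0.06,0.3,0],0],[[0,0,0],[0.1,0.45,0],0],[[0,0,0],[0.13,0.6,0],0],[[0,0,0],[0.16,0.75,0],0],[[0,0,0],[0.19,0.9,0],0],[[0,0,0],[0.22,1.05,0],0],[[0,0,0],[0.22,1.05,0],0]]'

```text
time_s: 10.55
tool_pos: [540.0, 6.2, 31.5]
tcp_rot: [-0.0, 0.105, 0.995, 0.0]
contact_force: [-0.3, -0.2, 0.3]
finger_gap: 0.004
grasp_force: 0.3
```

```bash
python3 -c "
from h import *
sj('pics/scene4.png')
go(539.5,24,31);print(observe()['contact_force'])"
```

```text
n 244
ext x,y [[528.2, 32.3], [587.8, 102.5]] mid [558.   67.4]
turn [0.005 0.003 0.   ] shift [0.15  0.58  0.017] pos [540.3   6.   31.5] t 10.6
[0.15380814 0.1549973  0.44973855]
```

View pics/scene4.png

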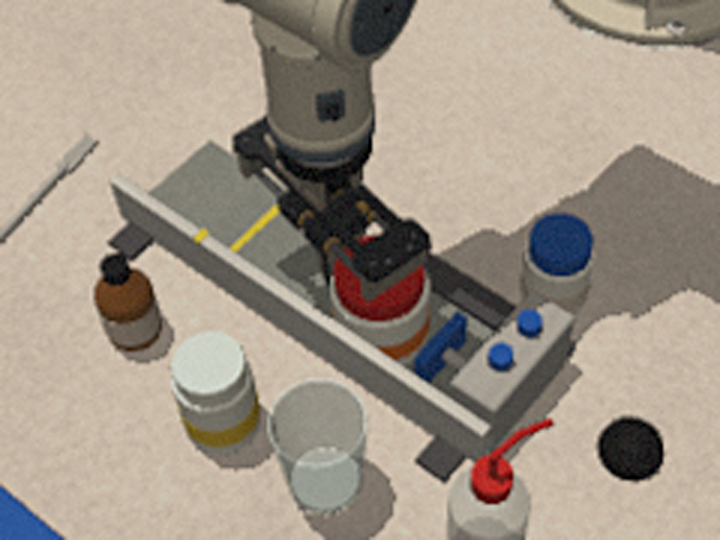

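The jar is at the pad's threshold in the view (jar at ~(380,300), pad at (440,347)), upright and against the fence. I'll approach the pad in small steps, tracking it in the picture.

Call:
play_rows --increments '[[[0,0,0],[0.01,0.06,0],0],[[0,0,0],[0.03,0.13,0],0],[[0,0,0],[0.04,0.2,0],0],[[0,0,0],[0.06,0.27,0],0],[[0,0,0],[0.07,0.33,0],0],[[0,0,0],[0.08,0.4,0],0],[[0,0,0],[0.09,0.45,0],0],[[0,0,0],[0.09,0.45,0],0]]'

```text
time_s: 11.27
tool_pos: [540.1, 19.4, 31.4]
tcp_rot: [-0.0, 0.105, 0.995, 0.0]
contact_force: [-1.1, -2.4, -0.3]
finger_gap: 0.005
grasp_force: 1.4
```

```bash
cat >> h.py <<'E'
def pad():
    p,P=sj();h,s,v=cv2.split(cv2.cvtColor(p,cv2.COLOR_BGR2HSV))
    m=(h>100)&(h<128)&(s>90)&(P[...,1]>105)&(P[...,1]<165)&(P[...,0]>515)&(P[...,0]<588)&(P[...,2]>8)&(P[...,2]<62)
    q=P[m];o=observe();print("pad n",len(q),np.percentile(q[:,1],[2,50,90,98]).round(2),"F",o["contact_force"].round(1),"pos",o["tool_pos"].round(2))
E
cp h.py h2.py; python3 -c "
from h import *
for i in range(3): pad()"
```

```text
n 259
ext x,y [[528.1, 45.1], [588.1, 116.0]] mid [558.1  80.5]
pad n 175 [127.15 134.87 136.26 136.61] F [-1.6 -2.6  0.5] pos [540.17  19.29  31.42]
n 257
ext x,y [[527.8, 46.7], [587.7, 115.7]] mid [557.8  81.2]
pad n 177 [126.98 134.95 136.15 136.61] F [-1.  -1.7 -0.9] pos [540.32  19.23  31.47]
n 253
ext x,y [[528.2, 45.8], [587.8, 115.3]] mid [558.   80.5]
pad n 174 [126.73 134.75 136.15 136.58] F [-1.3 -0.6 -0.2] pos [540.41  19.22  31.47]
```

Call:
play_rows --increments '[[[0,0,0],[0.01,0.03,0],0],[[0,0,0],[0.01,0.07,0],0],[[0,0,0],[0.02,0.1,0],0],[[0,0,0],[0.03,0.13,0],0],[[0,0,0],[0.03,0.16,0],0],[[0,0,0],[0.04,0.2,0],0],[[0,0,0],[0.05,0.24,0],0],[[0,0,0],[0.05,0.24,0],0]]'

```text
time_s: 12.08
tool_pos: [540.3, 26.1, 31.6]
tcp_rot: [0.0, 0.105, 0.995, -0.0]
contact_force: [-1.6, -6.1, 1.5]
finger_gap: 0.005
grasp_force: 3.1
```

```bash
python3 -c "
from h import *
for i in range(2): pad()"
```

```text
n 256
ext x,y [[527.6, 53.1], [588.2, 122.1]] mid [557.9  87.6]
pad n 176 [129.42 137.59 138.96 139.58] F [-1.4 -5.9  1.6] pos [540.37  26.11  31.58]
n 261
ext x,y [[526.2, 52.9], [588.2, 122.2]] mid [557.2  87.5]
pad n 173 [129.35 137.58 139.12 139.51] F [-2.  -4.7  2. ] pos [540.34  26.12  31.57]
```

Call:
play_rows --increments '[[[0,0,0],[0.01,0.05,0],0],[[0,0,0],[0.02,0.1,0],0],[[0,0,0],[0.03,0.14,0],0],[[0,0,0],[0.04,0.18,0],0],[[0,0,0],[0.05,0.22,0],0],[[0,0,0],[0.05,0.26,0],0],[[0,0,0],[0.06,0.3,0],0],[[0,0,0],[0.06,0.3,0],0]]'

```text
time_s: 12.85
tool_pos: [540.4, 34.4, 31.7]
tcp_rot: [0.0, 0.104, 0.995, -0.001]
contact_force: [-3.1, -12.9, 3.8]
finger_gap: 0.004
grasp_force: 6.5
```

```bash
python3 -c "
from h import *
for i in range(2): pad()"
```

```text
n 256
ext x,y [[527.0, 60.5], [588.1, 130.2]] mid [557.5  95.4]
pad n 179 [137.52 145.64 147.09 147.63] F [ -1.9 -12.4   4.3] pos [540.39  34.41  31.72]
n 255
ext x,y [[527.3, 60.4], [588.3, 130.7]] mid [557.8  95.5]
pad n 181 [137.35 145.81 147.01 147.44] F [ -1.7 -12.4   3.6] pos [540.43  34.42  31.75]
```

Call:
play_rows --increments '[[[0,0,0],[0,0.02,0],0],[[0,0,0],[0.01,0.04,0],0],[[0,0,0],[0.01,0.06,0],0],[[0,0,0],[0.02,0.08,0],0],[[0,0,0],[0.02,0.1,0],0],[[0,0,0],[0.02,0.12,0],0],[[0,0,0],[0.02,0.12,0],0],[[0,0,0],[0.02,0.12,0],0]]'

```text
time_s: 13.62
tool_pos: [540.4, 37.5, 31.8]
tcp_rot: [-0.0, 0.104, 0.995, -0.001]
contact_force: [-2.8, -16.2, 6.0]
finger_gap: 0.007
grasp_force: 8.5
```

```bash
python3 -c "
from h import *
for i in range(2): pad()"
```

```text
n 258
ext x,y [[528.3, 64.5], [588.1, 133.4]] mid [558.2  98.9]
pad n 177 [140.59 148.67 149.99 150.68] F [ -4.1 -15.8   5.4] pos [540.36  37.51  31.76]
n 262
ext x,y [[526.5, 64.4], [588.0, 133.6]] mid [557.2  99. ]
pad n 176 [140.57 148.59 150.07 150.6 ] F [ -2.8 -16.7   5.5] pos [540.36  37.51  31.75]
```

Call:
play_rows --increments '[[[0,0,0],[0,0.01,0],0],[[0,0,0],[0,0.02,0],0],[[0,0,0],[0.01,0.03,0],0],[[0,0,0],[0.01,0.05,0],0],[[0,0,0],[0.01,0.06,0],0],[[0,0,0],[0.01,0.07,0],0],[[0,0,0],[0.01,0.07,0],0],[[0,0,0],[0.01,0.07,0],0]]'

```text
time_s: 14.38
tool_pos: [540.4, 39.3, 31.8]
tcp_rot: [-0.0, 0.104, 0.995, -0.001]
contact_force: [-3.4, -18.5, 6.3]
finger_gap: 0.006
grasp_force: 9.7
```

```bash
python3 -c "
from h import *
for i in range(2): pad()"
```

```text
n 259
ext x,y [[524.0, 66.9], [588.0, 135.0]] mid [556.  100.9]
pad n 162 [142.22 149.83 151.83 152.32] F [ -2.4 -18.8   6.7] pos [540.39  39.31  31.79]
n 262
ext x,y [[525.2, 67.3], [588.4, 134.9]] mid [556.8 101.1]
pad n 163 [142.01 150.22 151.78 152.18] F [ -3.4 -19.    6.4] pos [540.38  39.31  31.76]
```

Call:
play_rows --increments '[[[0,0,0],[-0.01,-0.06,0],0],[[0,0,0],[-0.02,-0.12,0],0],[[0,0,0],[-0.04,-0.18,0],0],[[0,0,0],[-0.05,-0.24,0],0],[[0,0,0],[-0.06,-0.3,0],0],[[0,0,0],[-0.08,-0.36,0],0],[[0,0,0],[-0.09,-0.42,0],0],[[0,0,0],[-0.11,-0.5,0],0]]'

```text
time_s: 15.15
tool_pos: [541.1, 26.1, 31.5]
tcp_rot: [0.0, 0.105, 0.994, 0.0]
contact_force: [-0.4, -0.3, -0.0]
finger_gap: 0.001
grasp_force: 0.0
```

```bash
python3 -c "
from h import *
for i in range(2): pad()"
```

```text
n 256
ext x,y [[527.4, 54.3], [588.0, 124.2]] mid [557.7  89.2]
pad n 180 [131.34 139.47 140.83 141.34] F [-0.8 -0.7  0.1] pos [541.34  25.9   31.61]
n 257
ext x,y [[529.5, 55.5], [587.5, 124.5]] mid [558.5  90. ]
pad n 179 [131.46 139.48 140.96 141.4 ] F [1.  0.4 0.2] pos [541.38  26.07  31.65]
```

The pad holds at ~4.7 mm with no force on the tool, so the jar is caught. Retreating along the lane, then up.

Call:
play_rows --increments '[[[0,0,0],[-0.08,-0.4,0],0],[[0,0,0],[-0.2,-0.9,0],0],[[0,0,0],[-0.3,-1.5,0],0],[[0,0,0],[-0.45,-2.1,0],0],[[0,0,0],[-0.55,-2.7,0],0],[[0,0,0],[-0.68,-3.3,0],0],[[0,0,0],[-0.8,-3.8,0],0],[[0,0,0],[-0.8,-3.8,0],0]]'

```text
time_s: 15.92
tool_pos: [541.0, -93.2, 31.7]
tcp_rot: [0.001, 0.106, 0.994, -0.0]
contact_force: [0.3, -0.3, -0.3]
finger_gap: 0.006
grasp_force: 0.0
```

Call:
play_rows --increments '[[[0,0,0],[0,0,-0.8],0],[[0,0,0],[0,0,-1.8],0],[[0,0,0],[0,-1,-2.8],0],[[0,0,0],[0,-1.5,-3.8],0],[[0,0,0],[0,-2,-4.5],0],[[0,0,0],[0,-2,-5],0],[[0,0,0],[0,-2,-5],0],[[0,0,0],[0,-2,-5],0]]'

```text
time_s: 16.58
tool_pos: [528.5, -149.2, 182.0]
tcp_rot: [0.001, 0.105, 0.994, -0.0]
contact_force: [-0.3, 0.6, -0.5]
finger_gap: 0.003
grasp_force: 0.0
```

```bash
python3 -c "
from h import *
pad();p,P=jar()
cv2.imwrite('pics/crop5.png',cv2.resize(p[125:255,170:400],None,fx=3.4,fy=3.4,interpolation=cv2.INTER_CUBIC))"
```

```text
n 629
ext x,y [[515.4, 52.8], [587.6, 123.4]] mid [551.5  88.1]
pad n 183 [131.29 139.62 141.03 141.48] F [-0.7 -0.6 -0.9] pos [ 527.83 -148.76  180.93]
jar [552.1  88.3  92. ] r 16.1 ext [[519.0, 55.0, 88.0], [585.0, 121.0, 97.0]]
```

View pics/crop5.png

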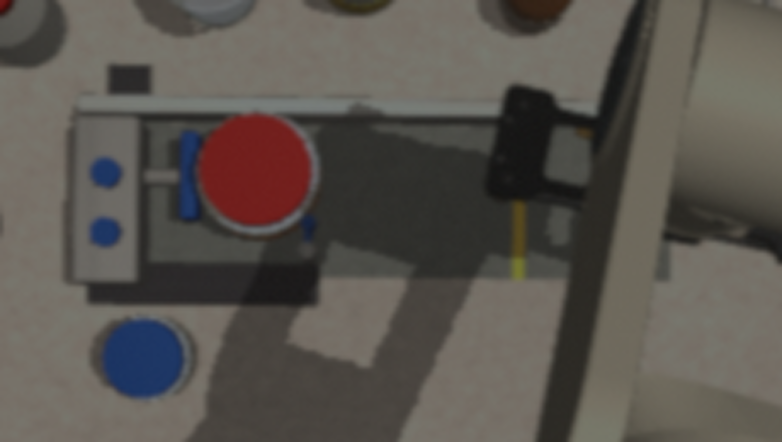

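The jar (crop (257,172)) sits against the fence and pad, with the gate closed behind it at (309,228). The robot is clear of everything, so I'm handing in.

```bash
python3 -c "
from h import *
print(workorder.sign_off())"
```

```text
the job is handed in; nothing more can be done
None
```

The jar is in the bay, upright against the fence, held by the closed gate with the pad at about 5 mm; the peak push was about 19 N, the arm is clear, and I handed in at about 17 s.

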